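# Wedge a whetstone tight in its holder

### The arm

A 6-joint arm with a two-finger parallel gripper is mounted at the origin on the work surface. World frame = base frame: x ahead of the robot, y to its left, z up, the work surface at z = 0. Lengths are in m, angles in rad, forces in N, time in s.
With the tool pointing down it reaches from about 0.25 to 0.8 m from the base axis. Payload 3.9 kg.
Tool frame: the origin (TCP) lies at the very end of the fingers, on their centre line; the grasp point (between the pads) lies 19 mm behind it (robot.grip_depth is the distance from the TCP to the grasp point, in m); z points along the fingers, y is the line along which they close (so a half turn about z gives the same grasp; the last joint's range is limited). The gripper opens to 85 mm and grips with 20 to 120 N. Pads are 22 mm wide; open, the fingers measure 114 mm over their backs; the gripper's body (76 mm by 85 mm) begins 54 mm behind the grasp point. The pads swing forward as they close: fully open they stand 13 mm farther back than shut.
Start: joints at [1.298, 0.26, -0.138, 1.173, 0, 1.571], TCP at [0.141, 0.506, 0.231] pointing down, gripper open.
Joint ranges: [-2.78, 2.78], [-0.83, 1.72], [-1.28, 1.37], [-1.9, 2.12], [-1.57, 1.48], [-3.14, 3.14]. Speed limits (rad/s): [2.57, 2.57, 3.14, 3.14, 3.14, 3.14].

### API

Orientations are given as a rotation vector (axis times angle).
In Python, from plant import robot, read_camera, camera_model, finder gives the robot as it stands.
- The arm moves only by the tool arm_command, never from a script. Its argument "rows" is one flat list of numbers, 5 for each row, row after row: the shift along the world's x, y, z each as a share of 100 cm, from -1 to 1, then the turn about the world's z as a share of 2 rad, from -1 to 1, then the closure in counts, from 0 (fully open) to 255 (shut). In form: [x, y, z, yaw, jaw, x, y, z, yaw, jaw, ...]. A call has 1 to 12 rows; each row is the pose to reach, as a shift and turn from the pose commanded when the call began; what a row does not reach only later rows make up. A row lasts 1/12 s, in which the tool goes at most 41.7 mm and 7.16 degrees, less where a joint would pass 70% of its speed; a pose out of reach is approached as far as the arm can. A call with a number of a shift or a turn outside -1 to 1 is refused whole. A call with a gripper value outside its range is refused whole. The fingers move at their own pace and stop on an object; "squeeze" is the grip in N (left out, the last holds). Time passes only in rows, so rows that repeat a pose let the fingers close. It gives the time, the measured TCP pose, the force, the opening and the grip force at its end, in the units of the state.
- robot.read_state(): the state, without advancing time (a new reading comes with each control period).
- read_camera(name): name is "scene" or "top" or "wrist"; returns (picture, depth): 420x560x3 uint8, blue, green, red; 420x560 float32, m along the optical axis (not along the pixel's ray), 0 where there is no reading.
- camera_model(name): a dict with "K" (3x3 intrinsics, pixels), "R" (3x3) and "t" (3): a world point X has camera coordinates R X + t. Camera axes: x right, y down, z forward; pixel columns grow to the right and rows downward; lengths in m; the calibration is good to about 2 mm. A picture is of the moment at which its call begins: read the wrist's pose just before it. camera_model takes no time and is no camera call; for the wrist camera it gives the pose at the moment of the call.
- robot.hand_in(): hands the job in; it is judged then, once.
Trained networks look in the newest picture that a camera, given by its name, has taken for a name from the list of things; names that differ only in an ending like _2 or _b are one class to them, and where a whole thing is asked for, a point or a joint stands for the part that bears it (a point fixed in the world has none). Each returns a list of dicts, best first, with "conf" (0 to 1); they miss things now and then, are a little off and sometimes report something else, mostly with a low value. They report only what shows in the picture. A call takes as long as a camera call. They do not tell look-alikes from the thing itself.
- finder.boxes_of(camera, query): "extent" ([left, top, width, height] in pixels, round what is visible of it).
- finder.landmark_of(camera, query): "at" ([row, column] in pixels: a listed point, or the origin of a listed thing).
The state is a dict: "time": time; "qpos": joint angles; "qd": joint speeds; "joint_efforts": joint torques, N m; "position": TCP position; "tcp_rot": TCP orientation; "ft_force": force on the tool from outside, world axes, zero at the start; "wrist_torque": the same for the moment, N m; "gripper_width": opening from 0.0 (shut) to 1.0 (fully open); "grasp_force": force on a finger pad.
Only numpy, scipy, OpenCV 4.12 (cv2) and the standard library are available. Lean on these libraries where they do the work, as an engineer would, in place of code of your own. Each camera call takes 0.05 s, during which the arm holds its last target. There are 200 camera calls.

### The job

The whetstone lies loose in its wooden holder. Put the wooden wedge, thin end first, into the gap between the stone's end and the slanted cleat and let go of it, then tap it home with the wooden mallet, striking only the wedge, until the stone is clamped tight against the end stop, gently enough not to crack the stone. Lay the mallet down on the table clear of the holder, and leave the mug, the tin and the dressing stone where they are.

Things in the scene. Friction and masses are not known exactly. Their poses are not given: they have to be found in the camera images.
- holder: Fixed wooden whetstone holder, board 128 (x) x 290 (y) mm, bed 14 mm up; origin: centre of its underside. x points the way the wedge is driven, y from end stop to wedge end. Stop's inner face at y = -120, 18 mm high; 8 mm lips at x = +-40 keep the stone. Slanted cleat near +y, 22 mm high, x -35 to 45: its inner face is at y = 103.5 - x/6, give or take 2 mm (screwed through slots, differs each time).
- stone: Whetstone, 70 (x) x 205 (y) x 25 (z) mm, about 0.75 kg, lying on the holder's bed with its axes along the holder's and up to 1.5 mm of play at the stop; origin: centre of its underside. Home against the stop its origin is at y = -17.5 in the holder's frame. Dry friction holds it: some 4 to 6 N to slide. It is brittle: pressed above 60 N at its end it cracks.
- wedge: Loose wooden wedge, 140 mm long, 28 mm high, 50 g; origin mid-length on its underside; thin end (8 mm thick) at x = 70, butt (32 mm thick) at x = -70. Straight flank at y = -10 goes against the stone, tapered flank at y = 10 - x/6 against the cleat. Tight, its origin is at x = -9 +- 15, y = 95 in the holder's frame, its butt sticking out at -x. Far out it tips off the board's edge. Friction keeps it in.
- wedge_thin (a point): Middle of the wedge's thin end face, 14 mm above its underside.
- wedge_butt (a point): Middle of the wedge's thick end face (32 x 28 mm), where the mallet strikes, 14 mm above its underside.
- mallet: Loose wooden mallet lying on its side, 0.2 kg: barrel head 48 mm across and 84 mm long along y (striking faces at y = +-42), handle 21 mm thick running 165 mm from the head's axis towards -x, its end resting on the table (4 degrees down). Origin: under the middle of the head, on the table. Pushed on the wedge, 5 N is only the stone sliding home; no more advance at 15 to 20 N means tight, 40 N is too hard.
- mallet_head (a point): Centre of the mallet's head, 24 mm above the table as it lies.
- mallet_grip (a point): Point on the axis of the handle, 62 mm from the head's axis, where it is gripped across (along the mallet's y), 19 mm above the table as it lies.
- mug: White mug, 82 mm across, 85 mm high, origin under its middle; bystander.
- can: Food tin, 74 mm across, 108 mm high, origin under its middle; bystander.
- dresser: Grey dressing stone, a block 55 x 110 x 22 mm, origin under its middle; bystander.
There are look-alikes about, which are no part of the job. Of the things like the wedge, leave any that is turquoise; of the rest the larger one is meant.

How it is judged:
On the way, in this order (a step that is already met when the one before it is completed fails the run):
1. the wedge stands in the gap between stone and cleat, thin end first, let go (y of wedge in the frame of holder between 0.085 and 0.108 m and z of wedge in the frame of holder between 0.01 and 0.02 m and x of wedge_thin in the frame of holder above 0.005 m and angle between the x axis of wedge and the x axis of holder, either way round below 0.1 rad and contact force between the fingers and wedge below 0.1 N), for 0.2 s.
2. struck by the mallet, the wedge clamps the stone against the end stop (all of step 1 and contact force between mallet and wedge above 1 N and contact force between wedge and stone above 8 N), for 0.02 s.
At the end, for the whole second after the job is handed in: The wedge sits in the gap, on the bed and within 0.1 rad of square, pressing the stone with over 8 N; the stone lies flat and home against the stop (within 0.7 mm); the mallet lies at rest on the table, touching neither holder, wedge nor stone; nothing is held (all of step 1 and contact force between wedge and stone above 8 N and y of stone in the frame of holder between -0.019 and -0.0168 m and z of stone in the frame of holder between 0.012 and 0.016 m and x of stone in the frame of holder between -0.004 and 0.004 m and height (world z) of mallet_head below 0.045 m and linear speed of mallet below 0.02 m/s and contact force between mallet and holder below 0.05 N and contact force between mallet and wedge below 0.05 N and contact force between mallet and stone below 0.05 N).
It fails at once if the stone cracks: pressed above 60 N by the wedge (contact force between wedge and stone above 60 N).
It fails at once if the mallet strikes the stone (contact force between mallet and stone above 3 N).
It fails at once if the mug, tin or dressing stone is moved more than 30 mm (distance of any of mug, can, dresser from where it was at the start of the episode above 0.03 m).
It also fails if it takes over 67 s, if anything falls off the work surface, if the arm or the gripper's body presses on something with over 40 N, if the wrist force passes 120 N, or if a joint passes its speed limit or range.

## Working session

There is one attempt and no reset: what is moved stays moved. The work goes in short steps, Python scripts to look and compute and a tool call to move; the robot and the scene stay as the last step left them, time stands still between calls to the robot, and variables do not carry over. Pictures are saved under pics/ and viewed, at most 10 in all, crops included, and the job is handed in when it is done.

Besides the shell and the picture viewer there is one more tool, called after "Request:" in YAML: its name, and indented under it one key for each argument. arm_command: Moves the arm, as the interface text tells. Its arguments: {"type":"object","properties":{"rows":{"type":"array"},"squeeze":{"type":"number"}},"required":["rows"]}

```bash
mkdir -p pics; ls; cat > h.py <<'E'
import numpy as np, cv2
from plant import robot, read_camera, camera_model, finder
def ray(cam,row,col,z,cm=None):
    m=cm or camera_model(cam);K,R,t=map(np.array,(m["K"],m["R"],m["t"]))
    d=R.T@np.linalg.inv(K)@np.array([col,row,1.]);c=-R.T@t
    return c+d*(z-c[2])/d[2]
def cloud(cam,depth,cm=None):
    m=cm or camera_model(cam);K,R,t=map(np.array,(m["K"],m["R"],m["t"]))
    v,u=np.mgrid[:420,:560]
    p=np.stack([u,v,np.ones_like(u)],-1)@np.linalg.inv(K).T*depth[...,None]
    return (p-t)@R
E
python3 - <<'E'
from h import *
np.set_printoptions(precision=3,suppress=True)
for c in("top","scene"):
    im,d=read_camera(c);cv2.imwrite(f"pics/{c}0.png",im);np.savez(f"{c}0.npz",im=im,d=d)
    m=camera_model(c);print(c,-np.array(m["R"]).T@m["t"],m["K"][0])
for q in["holder","stone","wedge","wedge_thin","wedge_butt","mallet","mallet_head","mallet_grip","mug","can","dresser"]:
    for r in finder.landmark_of("top",q)[:4]:
        z={"holder":0,"stone":.014,"wedge":0,"wedge_thin":.014,"wedge_butt":.014,"mallet_head":.024,"mallet_grip":.019}.get(q,0)
        print(q,round(r["conf"],2),np.round(r["at"]),ray("top",*r["at"],z))
print(robot.read_state())
E
```

```text
pics
top [ 0.429 -0.041  0.968] [402.981   0.    273.279]
scene [ 1.254 -0.052  0.892] [458.008   0.    278.05 ]
holder 0.67 [148. 290.] [ 0.68 -0.08  0.  ]
stone 0.81 [144. 298.] [ 0.686 -0.099  0.014]
wedge 0.68 [302. 331.] [ 0.308 -0.17   0.   ]
wedge 0.63 [232. 316.] [ 0.474 -0.139  0.   ]
wedge 0.58 [232. 375.] [ 0.47  -0.281  0.   ]
wedge_thin 0.7 [215. 380.] [ 0.51  -0.29   0.014]
wedge_thin 0.68 [204. 328.] [ 0.539 -0.169  0.014]
wedge_thin 0.63 [304. 304.] [ 0.306 -0.105  0.014]
wedge_butt 0.66 [304. 366.] [ 0.303 -0.249  0.014]
wedge_butt 0.64 [231. 316.] [ 0.476 -0.137  0.014]
wedge_butt 0.61 [253. 368.] [ 0.421 -0.258  0.014]
wedge_butt 0.59 [257. 299.] [ 0.416 -0.095  0.014]
mallet 0.86 [229. 181.] [0.487 0.185 0.   ]
mallet_head 0.63 [230. 176.] [0.484 0.192 0.024]
mallet_head 0.55 [148. 291.] [ 0.675 -0.083  0.024]
mallet_grip 0.79 [202. 189.] [0.548 0.163 0.019]
mug 0.72 [130. 137.] [0.735 0.296 0.   ]
can 0.77 [220. 418.] [ 0.498 -0.384  0.   ]
can 0.23 [162. 406.] [ 0.64  -0.362  0.   ]
dresser 0.59 [162. 404.] [ 0.64  -0.359  0.   ]
{'time': 0.65, 'qpos': array([ 1.298,  0.26 , -0.138,  1.173,  0.   ,  1.571]), 'qd': array([-0.001,  0.001,  0.002, -0.   , -0.001, -0.001]), 'joint_efforts': array([ -0.   , -40.543,  25.415,   0.001,  -0.   ,  -0.   ]), 'position': array([0.141, 0.506, 0.231]), 'tcp_rot': array([-0.427, -3.112, -0.   ]), 'ft_force': array([-0.094, -0.134, -0.438]), 'wrist_torque': array([-0.008,  0.04 ,  0.012]), 'grasp_force': 0.0, 'gripper_width': 0.9986335487759489}
```

View pics/top0.png

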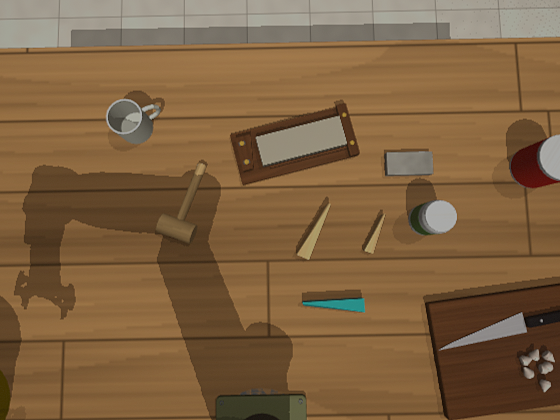

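The top picture shows the holder at about (295,143), with its cleat end on the left. The larger wooden wedge is at (315,228), the mallet head at (176,230), and the turquoise and small wedges are decoys. I'm going over the wedge now.

Request:
arm_command:
  rows: [0.32, -0.64, 0.05, -0.09, 0, 0.32, -0.64, 0.05, -0.09, 0, 0.32, -0.64, 0.05, -0.09, 0, 0.32, -0.64, 0.05, -0.09, 0, 0.32, -0.64, 0.05, -0.09, 0, 0.32, -0.64, 0.05, -0.09, 0, 0.32, -0.64, 0.05, -0.09, 0, 0.32, -0.64, 0.05, -0.09, 0, 0.32, -0.64, 0.05, -0.09, 0, 0.32, -0.64, 0.05, -0.09, 0, 0.32, -0.64, 0.05, -0.09, 0, 0.32, -0.64, 0.05, -0.09, 0]

```text
time: 1.65
position: [0.365, 0.0574, 0.2667]
tcp_rot: [0.705, 3.06, 0.001]
ft_force: [-0.2, 0.2, -0.2]
gripper_width: 1.004
grasp_force: 0.0
```

Request:
arm_command:
  rows: [0.1, -0.19, 0.015, 0, 0, 0.1, -0.19, 0.015, 0, 0, 0.1, -0.19, 0.015, 0, 0, 0.1, -0.19, 0.015, 0, 0, 0.1, -0.19, 0.015, 0, 0, 0.1, -0.19, 0.015, 0, 0, 0.1, -0.19, 0.015, 0, 0]

```text
time: 2.23
position: [0.4657, -0.1329, 0.2809]
tcp_rot: [0.711, 3.06, -0.0]
ft_force: [-0.4, 0.1, -0.0]
gripper_width: 1.002
grasp_force: 0.0
```

```bash
python3 - <<'E'
from h import *
np.set_printoptions(precision=4,suppress=True)
s=robot.read_state();print(s["position"],s["qpos"])
cm=camera_model("wrist");im,d=read_camera("wrist");cv2.imwrite("pics/w1.png",im)
np.savez("w1.npz",im=im,d=d,**{k:np.array(cm[k]) for k in "KRt"})
for q,z in(("wedge",0),("wedge_thin",.014),("wedge_butt",.014),("holder",0),("stone",.014)):
    for r in finder.landmark_of("wrist",q)[:3]:
        print(q,round(r["conf"],2),np.round(r["at"]),ray("wrist",*r["at"],z,cm))
E
```

```text
[ 0.4657 -0.1329  0.2809] [-0.2779  0.1725 -0.124   1.2737 -0.0002  0.179 ]
wedge 0.94 [225. 178.] [ 0.4738 -0.2831  0.    ]
wedge 0.77 [179. 280.] [ 0.4772 -0.1418  0.    ]
wedge 0.73 [ 54. 185.] [ 0.3057 -0.1738  0.    ]
wedge_thin 0.85 [259. 179.] [ 0.5113 -0.2989  0.014 ]
wedge_thin 0.82 [239. 282.] [ 0.5437 -0.1709  0.014 ]
wedge_thin 0.73 [ 23. 244.] [ 0.3101 -0.1013  0.014 ]
wedge_butt 0.93 [186. 175.] [ 0.4276 -0.2551  0.014 ]
wedge_butt 0.82 [ 78. 125.] [ 0.3014 -0.242   0.014 ]
wedge_butt 0.74 [117. 289.] [ 0.4166 -0.1004  0.014 ]
stone 0.94 [312. 376.] [ 0.6907 -0.1051  0.014 ]
```

View pics/w1.png

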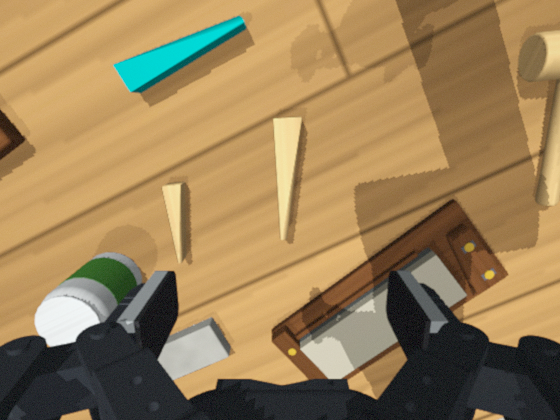

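The wrist view shows the wedge at (285,180), thin end down, and the holder at lower right with its cleat near (470,255). Next I fit both from the depth.

```bash
python3 - <<'E'
from h import *
np.set_printoptions(precision=4,suppress=True)
f=np.load("w1.npz");cm={k:f[k] for k in "KRt"};P=cloud("wrist",f["d"],cm);d=f["d"];Z=P[...,2]
print("table z",np.median(Z[100:170,320:360]))
# wedge top
m=(Z>.018)&(Z<.036);m[:, :250]=0;m[:,320:]=0;m[:100]=0;m[250:]=0
p=P[m];print("wedge n",len(p),"z",np.median(p[:,2]))
q=p[np.abs(p[:,2]-np.median(p[:,2]))<.004][:,:2].astype(np.float32)
for a in np.arange(-34,-18,2.):pass
# project onto axis guess, edge fits
c0=q.mean(0);yaw=np.arctan2(-.0705,.127)
def fr(q,c,yaw):
    C,S=np.cos(yaw),np.sin(yaw);return np.c_[(q-c)@[C,S],(q-c)@[-S,C]]
L=fr(q,c0,yaw);print("len",L[:,0].min(),L[:,0].max())
bins=np.arange(-.05,.06,.005);lo=[];hi=[]
for b in bins:
    s=L[np.abs(L[:,0]-b)<.0025]
    lo.append(np.percentile(s[:,1],2));hi.append(np.percentile(s[:,1],98))
pl=np.polyfit(bins,lo,1);ph=np.polyfit(bins,hi,1);print("lo",pl,"hi",ph)
print("straight flank yaw if lo:",np.degrees(yaw+np.arctan(pl[0])),"hi yaw",np.degrees(yaw+np.arctan(ph[0])),"c0",c0)
# holder & stone
def rect(m,name):
    m=cv2.morphologyEx(m.astype(np.uint8),cv2.MORPH_OPEN,np.ones((3,3)))
    n,l,st,_=cv2.connectedComponentsWithStats(m);k=1+np.argmax(st[1:,4])
    q=P[l==k];print(name,len(q),np.median(q[:,2]));r=cv2.minAreaRect(q[:,:2].astype(np.float32));print(r);return q
m=(Z>.034)&(Z<.046)&(P[...,0]>.6)&(P[...,0]<.8)&(P[...,1]>-.22)&(P[...,1]<.04);rect(m,"stone+cleat")
m=(Z>.009)&(Z<.05)&(P[...,0]>.58)&(P[...,1]>-.26)&(P[...,1]<.1);rect(m,"holder part")
f=np.load("top0.npz");P=cloud("top",f["d"]);Z=P[...,2]
m=(Z>.009)&(Z<.06)&(P[...,0]>.58)&(P[...,0]<.8)&(P[...,1]>-.26)&(P[...,1]<.1);rect(m,"holder top")
E
```

```text
table z 0.0004966386138543712
wedge n 2201 z 0.028455452991830284
len -0.05404353136871768 0.08690207149870306
lo [ 0.1014 -0.0109] hi [-0.0614  0.0107]
straight flank yaw if lo: -23.247665235504197 hi yaw -32.550239654325246 c0 [ 0.4627 -0.1279]
stone+cleat 4397 0.03919124282536393
((0.6970372200012207, -0.13968363404273987), (0.07270120084285736, 0.13574686646461487), 13.292342185974121)
holder part 16575 0.03186488511234553
((0.6857931613922119, -0.08935008943080902), (0.12978589534759521, 0.2890431582927704), 13.59251880645752)
holder top 6288 0.034055859585098776
((0.6847593188285828, -0.08975377678871155), (0.12924090027809143, 0.289379358291626), 13.538896560668945)
```

Request:
arm_command:
  rows: [-0.006, 0.007, -0.1, 0.026, 0, -0.006, 0.007, -0.15, 0.026, 60, -0.006, 0.007, -0.2, 0.026, 60, -0.006, 0.007, -0.25, 0.026, 60, -0.006, 0.007, -0.265, 0.026, 60, -0.006, 0.007, -0.274, 0.026, 60, -0.006, 0.007, -0.274, 0.026, 60, -0.006, 0.007, -0.274, 0.026, 60, -0.006, 0.007, -0.274, 0.026, 60]
  squeeze: 40

```text
time: 3.28
position: [0.457, -0.1224, 0.0067]
tcp_rot: [-0.622, -3.076, -0.0]
ft_force: [1.1, -0.4, 0.2]
gripper_width: 0.762
grasp_force: 0.0
```

Request:
arm_command:
  rows: [0, 0, 0, 0, 255, 0, 0, 0, 0, 255, 0, 0, 0, 0, 255, 0, 0, 0, 0, 255, 0, 0, 0, 0, 255, 0, 0, 0, 0, 255]

```text
time: 3.78
position: [0.4604, -0.1242, 0.0093]
tcp_rot: [0.625, 3.074, -0.001]
ft_force: [-0.2, -0.4, 6.9]
gripper_width: 0.278
grasp_force: 38.0
```

Request:
arm_command:
  rows: [0, 0, 0.04, 0, 255, 0.02, 0.02, 0.08, 0.06, 255, 0.05, 0.05, 0.09, 0.12, 255, 0.08, 0.08, 0.09, 0.18, 255, 0.105, 0.105, 0.09, 0.24, 255, 0.105, 0.105, 0.09, 0.3, 255, 0.105, 0.105, 0.09, 0.319, 255, 0.105, 0.105, 0.09, 0.319, 255, 0.105, 0.105, 0.09, 0.319, 255]

```text
time: 4.53
position: [0.5636, -0.0185, 0.0978]
tcp_rot: [-0.37, 3.119, -0.0]
ft_force: [-0.2, -0.3, -0.4]
gripper_width: 0.278
grasp_force: 38.8
```

```bash
python3 - <<'E'
from h import *
np.set_printoptions(precision=4,suppress=True)
s=robot.read_state();print(s["position"],s["tcp_rot"],s["ft_force"],s["gripper_width"])
cm=camera_model("wrist");im,d=read_camera("wrist");cv2.imwrite("pics/w2.png",im)
np.savez("w2.npz",im=im,d=d,**{k:np.array(cm[k]) for k in "KRt"})
f=np.load("w1.npz");c1={k:f[k] for k in "KRt"}
H=np.array([.6853,-.0895]);a=np.radians(13.56);C,S=np.cos(a),np.sin(a)
for nm,D,c in(("w1",f["d"],c1),("w2",d,cm)):
    P=cloud("wrist",D,c);q=P[...,:2]-H;hx=q@[C,S];hy=q@[-S,C];Z=P[...,2]
    for x in(-.03,-.02,-.01,0,.01,.02,.03):
        m=(np.abs(hx-x)<.0025)&(hy>.05)&(hy<.15)
        y,z=hy[m],Z[m]
        st=y[(z>.034)&(z<.045)&(y<.094)];cl=y[(z>.030)&(z<.045)&(y>.094)]
        bd=z[(z<.022)&(z>.005)]
        if len(st)>5 and len(cl)>5:print(nm,x,"stone end",np.percentile(st,99),"cleat",np.percentile(cl,1),"+x/6",np.percentile(cl,1)+x/6,np.median(cl),len(st),len(cl))
    m=(np.abs(hy-.02)<.03)&(Z>.034)&(Z<.045)
    if m.sum():print("stone x range",np.percentile(hx[m],[1,99]))
E
```

```text
[ 0.5636 -0.0185  0.0978] [-0.3699  3.1189 -0.0003] [-0.2003 -0.2952 -0.4107] 0.2783135607649023
w1 -0.03 stone end 0.08504973216247048 cleat 0.10927696210267027 +x/6 0.10427696210267026 0.12137971741860862 112 86
w1 -0.02 stone end 0.0851510562214196 cleat 0.10743834931509869 +x/6 0.10410501598176536 0.11992411854578186 120 105
w1 -0.01 stone end 0.08543945708840214 cleat 0.10569751062426483 +x/6 0.10403084395759817 0.11920477523678968 100 87
w1 0 stone end 0.08505170722662089 cleat 0.10415676098837094 +x/6 0.10415676098837094 0.11903227512042758 83 102
w1 0.01 stone end 0.08523155664396297 cleat 0.10237355573677276 +x/6 0.10404022240343942 0.11890826307943614 87 109
w1 0.02 stone end 0.08552283526843364 cleat 0.10080450069797713 +x/6 0.10413783403131045 0.11667130681943724 81 107
w1 0.03 stone end 0.08531428890225981 cleat 0.09922066388366285 +x/6 0.10422066388366286 0.1168198756766409 81 110
stone x range [-0.0352 -0.0004]
w2 -0.02 stone end 0.07731501320750686 cleat 0.11011574693002271 +x/6 0.10678241359668939 0.11492634321087676 20 89
w2 -0.01 stone end 0.07706703943591676 cleat 0.10839946461530162 +x/6 0.10673279794863495 0.11507238277905835 72 121
w2 0 stone end 0.07707532883732066 cleat 0.10696945537433677 +x/6 0.10696945537433677 0.11597320497082506 73 160
stone x range [-0.034   0.0348]
```

View pics/w2.png

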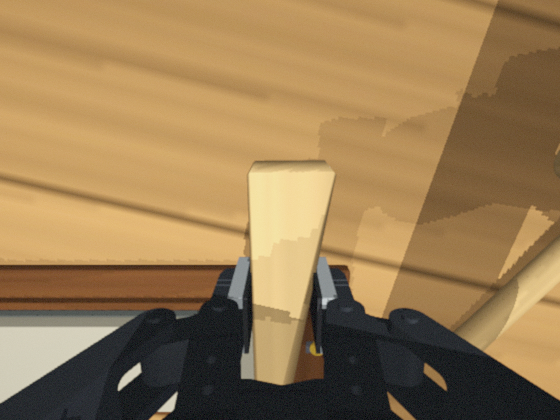

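```bash
python3 - <<'E'
from h import *
np.set_printoptions(precision=4,suppress=True)
f=np.load("w2.npz");cm={k:f[k] for k in "KRt"};P=cloud("wrist",f["d"],cm);im=f["im"]
T=np.array([.5636,-.0185]);s=robot.read_state();print(s["position"],s["tcp_rot"])
ax=np.degrees(2*np.arctan2(3.1189,-.3699)-np.pi/2)-90;print("tool x-ish yaw",ax)
a=np.radians(13.56);C,S=np.cos(a),np.sin(a)
q=P[...,:2]-T;hx=q@[C,S];hy=q@[-S,C];Z=P[...,2]
m=(Z>.10)&(Z<.135);m[250:]=0;m[:,:230]=0;m[:,350:]=0
print("n",m.sum(),"top z",np.median(Z[m]),"hx min",np.percentile(hx[m],[0,1,2]))
for x in np.arange(-.045,-.015,.005):
    k=m&(np.abs(hx-x)<.002)
    if k.sum()>5:print(round(x,3),np.percentile(hy[k],[1,99]),np.median(Z[k]))
E
```

```text
[ 0.5634 -0.0187  0.0977] [-0.3694  3.1193 -0.0002]
tool x-ish yaw 13.527314121916902
n 6820 top z 0.11687778926156148 hx min [-0.0501 -0.0499 -0.0499]
-0.045 [-0.0127  0.0176] 0.11697625688991294
-0.04 [-0.0126  0.0169] 0.1169613624273882
-0.035 [-0.0126  0.016 ] 0.11690116389518287
-0.03 [-0.0126  0.0152] 0.11691368631490635
-0.025 [-0.0125  0.0143] 0.11692678341549578
-0.02 [-0.0126  0.014 ] 0.11678076428885426
```

Request:
arm_command:
  rows: [0.02, 0.006, 0, 0, 255, 0.045, 0.0134, 0, 0, 255, 0.045, 0.0134, 0, 0, 255, 0.045, 0.0134, -0.02, 0, 255, 0.045, 0.0134, -0.045, 0, 255, 0.045, 0.0134, -0.06, 0, 255, 0.045, 0.0134, -0.068, 0, 255, 0.045, 0.0134, -0.073, 0, 255, 0.045, 0.0134, -0.073, 0, 255, 0.045, 0.0134, -0.073, 0, 255]

```text
time: 5.42
position: [0.609, -0.0055, 0.025]
tcp_rot: [-0.37, 3.118, -0.0]
ft_force: [0.1, -0.6, 0.2]
gripper_width: 0.277
grasp_force: 38.5
```

Request:
arm_command:
  rows: [0, 0, -0.001, 0, 255, 0, 0, -0.002, 0, 255, 0, 0, -0.002, 0, 255, 0, 0, -0.002, 0, 150, 0, 0, -0.002, 0, 135, 0, 0, -0.001, 0, 135, 0, 0, 0, 0, 135, 0, 0, 0.03, 0, 135, 0, 0, 0.06, 0, 135, -0.03, 0, 0.1, 0, 135, -0.06, 0.02, 0.14, 0, 60, -0.06, 0.02, 0.15, 0, 60]

```text
time: 6.42
position: [0.5462, 0.0154, 0.1763]
tcp_rot: [0.371, -3.119, -0.001]
ft_force: [-0.1, 0.1, 0.7]
gripper_width: 0.74
grasp_force: 0.0
```

```bash
python3 - <<'E'
from h import *
np.set_printoptions(precision=4,suppress=True)
s=robot.read_state();print(s["position"],s["tcp_rot"])
cm=camera_model("wrist");im,d=read_camera("wrist");cv2.imwrite("pics/w3.png",im)
P=cloud("wrist",d,cm);H=np.array([.6853,-.0895]);a=np.radians(13.56);C,S=np.cos(a),np.sin(a)
q=P[...,:2]-H;hx=q@[C,S];hy=q@[-S,C];Z=P[...,2]
m=(Z>.034)&(Z<.05)&(hx<-.04)&(hx>-.14)&(hy>.06)&(hy<.14)
print(m.sum(),np.median(Z[m]),"butt",np.percentile(hx[m],1),np.percentile(hy[m],[1,50,99]))
for x in(-.095,-.085,-.075,-.065,-.055):
    k=m&(abs(hx-x)<.003)
    if k.sum()>5:print(x,np.percentile(hy[k],[1,99]),np.median(Z[k]))
# mallet from top image
f=np.load("top0.npz");P=cloud("top",f["d"]);Z=P[...,2]
m=(Z>.006)&(Z<.06)&(P[...,0]>.38)&(P[...,0]<.68)&(P[...,1]>.08)&(P[...,1]<.3)
p=P[m];hd=p[p[:,2]>.034];h=p[(p[:,2]<.032)&(p[:,0]>.54)]
print("head",len(hd),hd.mean(0),cv2.minAreaRect(hd[:,:2].astype(np.float32)))
vx=cv2.fitLine(h[:,:2].astype(np.float32),cv2.DIST_HUBER,0,.01,.01).ravel();print("handle",len(h),vx,np.degrees(np.arctan2(vx[1],vx[0])),"ends",p[p[:,0].argmax()])
E
```

```text
[0.5462 0.0154 0.1763] [ 0.3712 -3.1188 -0.0011]
2347 0.04234134992574438 butt -0.10373365245604038 [0.0868 0.1    0.1164]
-0.095 [0.087  0.1165] 0.042422911078190094
-0.085 [0.087  0.1147] 0.042334377294978666
-0.075 [0.0869 0.1135] 0.04242619364260361
-0.065 [0.0866 0.1118] 0.04229619236759792
-0.055 [0.0869 0.1099] 0.04234440374771328
head 711 [0.4868 0.1887 0.0447] ((0.49636682868003845, 0.1862022578716278), (0.08445506542921066, 0.06870413571596146), 70.0152816772461)
handle 415 [ 0.9269 -0.3754  0.6038  0.144 ] -22.047716 ends [0.6683 0.2558 0.0063]
```

View pics/w3.png

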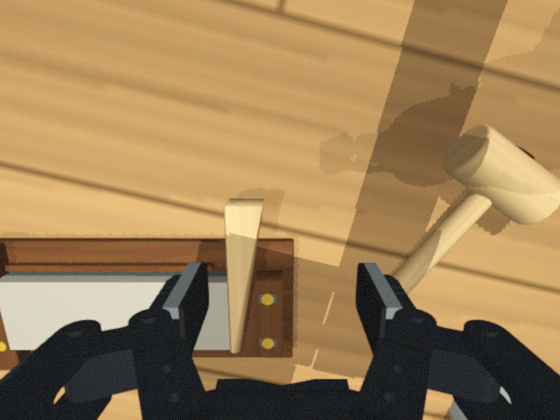

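The wedge stands in the gap, with its butt at (244,205) in the picture. Now the mallet, at about (480,180).

Request:
arm_command:
  rows: [-0.01, 0.04, 0.07, -0.06, 60, -0.02, 0.08, 0.07, -0.12, 60, 0, 0.12, 0.07, -0.18, 60, 0.01, 0.14, 0.07, -0.24, 60, 0.01, 0.14, 0.07, -0.31, 60, 0.01, 0.14, 0.07, -0.31, 60, 0.01, 0.14, 0.07, -0.31, 60]

```text
time: 7.05
position: [0.5584, 0.1552, 0.2437]
tcp_rot: [-0.593, -3.085, 0.001]
ft_force: [-0.3, -0.9, 0.2]
gripper_width: 0.764
grasp_force: 0.0
```

```bash
python3 - <<'E'
from h import *
np.set_printoptions(precision=4,suppress=True)
s=robot.read_state();print(s["position"],s["tcp_rot"])
cm=camera_model("wrist");im,d=read_camera("wrist");cv2.imwrite("pics/w4.png",im)
P=cloud("wrist",d,cm);Z=P[...,2]
m=(Z>.008)&(Z<.06)&(P[...,0]>.38)&(P[...,0]<.68)&(P[...,1]>.08)&(P[...,1]<.3)
p=P[m];h=p[(p[:,2]<.032)&(p[:,0]>.54)&(p[:,0]<.66)]
v=cv2.fitLine(h[:,:2].astype(np.float32),cv2.DIST_HUBER,0,.01,.01).ravel();print("handle",len(h),v,np.degrees(np.arctan2(v[1],v[0])))
u=v[:2];n=np.array([-u[1],u[0]]);q=p[:,:2]-v[2:4]
a=q@u;b=q@n;print("handle end a",np.percentile(a,99.8))
hd=(abs(b)>.016)&(p[:,2]>.03);print("head b",np.percentile(b[hd],[.5,99.5]))
r=hd&(p[:,2]>.042);print("ridge a",np.median(a[r]),"max z",np.percentile(p[hd,2],99), "a range",np.percentile(a[hd],[1,99]))
c=v[2:4]+np.median(a[r])*u;print("head c",c,"grip",c+.062*u)
for q_,z in(("mallet_head",.024),("mallet_grip",.019)):
    for t in finder.landmark_of("wrist",q_)[:2]:print(q_,t["conf"],ray("wrist",*t["at"],z,cm))
E
```

```text
[0.5584 0.1552 0.2437] [-0.5926 -3.0847  0.0015]
handle 1952 [ 0.9324 -0.3614  0.5894  0.1523] -21.184322
handle end a 0.05527299760515115
head b [-0.0429  0.0401]
ridge a -0.10836763926362285 max z 0.04932475048143656 a range [-0.1307 -0.0857]
head c [0.4884 0.1915] grip [0.5462 0.1691]
mallet_head 0.79 [0.4879 0.1889 0.024 ]
mallet_grip 0.65 [0.5453 0.1669 0.019 ]
mallet_grip 0.6 [0.4869 0.1893 0.019 ]
```

Request:
arm_command:
  rows: [-0.012, 0.013, -0.04, 0, 60, -0.012, 0.013, -0.08, 0, 60, -0.012, 0.013, -0.12, 0, 60, -0.012, 0.013, -0.16, 0, 60, -0.012, 0.013, -0.2, 0, 60, -0.012, 0.013, -0.225, 0, 60, -0.012, 0.013, -0.238, 0, 60, -0.012, 0.013, -0.238, 0, 60, -0.012, 0.013, -0.238, 0, 60]
  squeeze: 100

```text
time: 7.95
position: [0.5456, 0.1665, 0.0056]
tcp_rot: [-0.598, -3.082, 0.002]
ft_force: [-0.2, -0.2, 0.4]
gripper_width: 0.767
grasp_force: 0.0
```

Request:
arm_command:
  rows: [0, 0, 0, 0, 255, 0, 0, 0, 0, 255, 0, 0, 0, 0, 255, 0, 0, 0, 0, 255, 0, 0, 0, 0, 255, 0, 0, 0, 0, 255]

```text
time: 8.45
position: [0.5477, 0.168, 0.008]
tcp_rot: [0.597, 3.081, 0.001]
ft_force: [-0.7, -0.9, 6.7]
gripper_width: 0.216
grasp_force: 97.6
```

Request:
arm_command:
  rows: [0, 0, 0.04, 0, 255, 0, 0, 0.08, 0, 255, 0, -0.03, 0.11, -0.06, 255, -0.01, -0.07, 0.11, -0.12, 255, -0.02, -0.11, 0.11, -0.18, 255, -0.03, -0.15, 0.11, -0.24, 255, -0.04, -0.19, 0.11, -0.3, 255, -0.043, -0.23, 0.11, -0.36, 255, -0.043, -0.26, 0.11, -0.42, 255, -0.043, -0.26, 0.11, -0.478, 255, -0.043, -0.26, 0.11, -0.478, 255, -0.043, -0.26, 0.11, -0.478, 255]

```text
time: 9.45
position: [0.5033, -0.0923, 0.1163]
tcp_rot: [-1.946, -2.466, -0.0]
ft_force: [-0.9, 0.2, -2.1]
gripper_width: 0.212
grasp_force: 98.5
```

```bash
python3 - <<'E'
from h import *
np.set_printoptions(precision=4,suppress=True)
s=robot.read_state();print(s["position"],s["tcp_rot"],s["ft_force"],s["gripper_width"]);T=s["position"]
cm=camera_model("wrist");im,d=read_camera("wrist");cv2.imwrite("pics/w5.png",im)
P=cloud("wrist",d,cm);H=np.array([.6853,-.0895]);a=np.radians(13.56);C,S=np.cos(a),np.sin(a)
q=P[...,:2]-H;hx=q@[C,S];hy=q@[-S,C];Z=P[...,2]
t=T[:2]-H;print("TCP h",t@[C,S],t@[-S,C])
m=(Z>.105)&(Z<.18);gx=(P[...,:2]-T[:2])@[C,S];gy=(P[...,:2]-T[:2])@[-S,C]
k=m&(gy>.035)&(gy<.1)&(abs(gx)<.08);print(k.sum(),"head gx",np.percentile(gx[k],[1,99]),"gy",np.percentile(gy[k],[1,99]),"zmax",np.percentile(Z[k],[50,99]))
r=k&(Z>np.percentile(Z[k],99)-.004);print("ridge gy",np.median(gy[r]))
E
```

```text
[ 0.5033 -0.0923  0.1163] [-1.9465 -2.4657 -0.0004] [-0.9362  0.2174 -2.0906] 0.21208133156350376
TCP h -0.17761342309232733 0.03999624871065558
40748 head gx [-0.0409  0.0397] gy [0.0379 0.087 ] zmax [0.1538 0.1571]
ridge gy 0.06442258912068279
```

View pics/w5.png

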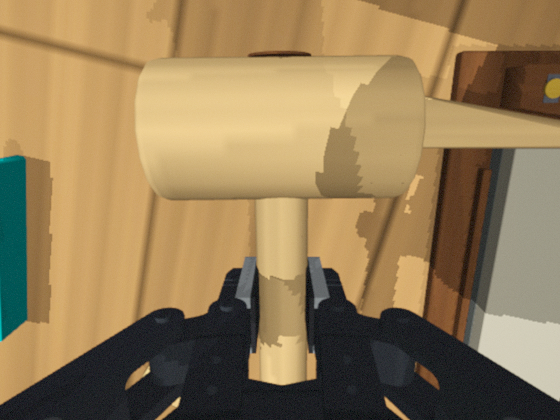

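The mallet is held square, with its head centred at (283,125) and the wedge straight ahead of it. I'm lowering it and closing in.

Request:
arm_command:
  rows: [0, 0, -0.04, 0, 255, 0, 0, -0.075, 0, 255, 0, 0, -0.09, 0, 255, 0, 0, -0.09, 0, 255, 0.0097, 0.0023, -0.09, 0, 255, 0.0194, 0.0047, -0.09, 0, 255, 0.0272, 0.0066, -0.09, 0, 255, 0.0301, 0.0073, -0.09, 0, 255, 0.033, 0.008, -0.09, 0, 255, 0.036, 0.0087, -0.09, 0, 255, 0.039, 0.0094, -0.09, 0, 255, 0.039, 0.0094, -0.09, 0, 255]

```text
time: 10.5
position: [0.5432, -0.0827, 0.0264]
tcp_rot: [1.949, 2.463, 0.001]
ft_force: [0.7, -0.4, -2.0]
gripper_width: 0.208
grasp_force: 98.4
```

Request:
arm_command:
  rows: [0.0015, 0.0003, 0, 0, 255, 0.003, 0.0007, 0, 0, 255, 0.0045, 0.001, 0, 0, 255, 0.006, 0.0014, 0, 0, 255, 0.0075, 0.0018, 0, 0, 255, 0.009, 0.0021, 0, 0, 255, 0.0105, 0.0025, 0, 0, 255, 0.0115, 0.0027, 0, 0, 255]

```text
time: 11.17
position: [0.5543, -0.08, 0.0262]
tcp_rot: [1.949, 2.464, 0.0]
ft_force: [-0.7, -0.2, -2.1]
gripper_width: 0.215
grasp_force: 98.5
```

Request:
arm_command:
  rows: [0.001, 0.0002, 0, 0, 255, 0.002, 0.0005, 0, 0, 255, 0.003, 0.0007, 0, 0, 255, 0.003, 0.0007, 0, 0, 255]

```text
time: 11.5
position: [0.5573, -0.0793, 0.0262]
tcp_rot: [1.949, 2.463, 0.0]
ft_force: [-0.8, -0.0, -1.8]
gripper_width: 0.213
grasp_force: 98.5
```

Request:
arm_command:
  rows: [0.001, 0.0002, 0, 0, 255, 0.002, 0.0005, 0, 0, 255, 0.002, 0.0005, 0, 0, 255]

```text
time: 11.75
position: [0.5591, -0.0788, 0.0261]
tcp_rot: [-1.949, -2.464, 0.0]
ft_force: [0.0, 0.0, -2.3]
gripper_width: 0.217
grasp_force: 98.5
```

Request:
arm_command:
  rows: [0.001, 0.0002, 0, 0, 255, 0.002, 0.0005, 0, 0, 255, 0.002, 0.0005, 0, 0, 255]

```text
time: 12.0
position: [0.5594, -0.0787, 0.0258]
tcp_rot: [-1.948, -2.462, 0.004]
ft_force: [-5.4, -1.6, -0.7]
gripper_width: 0.218
grasp_force: 98.9
```

Request:
arm_command:
  rows: [0.001, 0.0002, 0, 0, 255, 0.001, 0.0002, 0, 0, 255, 0.001, 0.0002, 0, 0, 255]

```text
time: 12.25
position: [0.5598, -0.0787, 0.0257]
tcp_rot: [-1.948, -2.462, 0.005]
ft_force: [-5.1, -3.1, 0.4]
gripper_width: 0.211
grasp_force: 99.1
```

Request:
arm_command:
  rows: [0.001, 0.0002, 0, 0, 255, 0.001, 0.0002, 0, 0, 255, 0.001, 0.0002, 0, 0, 255]

```text
time: 12.5
position: [0.5605, -0.0786, 0.0256]
tcp_rot: [-1.948, -2.461, 0.006]
ft_force: [-6.7, -3.1, -1.1]
gripper_width: 0.215
grasp_force: 99.0
```

Request:
arm_command:
  rows: [0.001, 0.0002, 0, 0, 255, 0.002, 0.0005, 0, 0, 255, 0.002, 0.0005, 0, 0, 255]

```text
time: 12.75
position: [0.5621, -0.0784, 0.0255]
tcp_rot: [-1.948, -2.461, 0.008]
ft_force: [-7.1, -3.8, 1.0]
gripper_width: 0.214
grasp_force: 99.1
```

Request:
arm_command:
  rows: [0.001, 0.0002, 0, 0, 255, 0.002, 0.0005, 0, 0, 255, 0.002, 0.0005, 0, 0, 255]

```text
time: 13.0
position: [0.5639, -0.0781, 0.0255]
tcp_rot: [-1.948, -2.461, 0.009]
ft_force: [-7.3, -4.6, 1.3]
gripper_width: 0.214
grasp_force: 99.2
```

Request:
arm_command:
  rows: [0.001, 0.0002, 0, 0, 255, 0.002, 0.0005, 0, 0, 255, 0.002, 0.0005, 0, 0, 255]

```text
time: 13.25
position: [0.5644, -0.0781, 0.0252]
tcp_rot: [-1.947, -2.46, 0.013]
ft_force: [-9.2, -6.5, 1.6]
gripper_width: 0.213
grasp_force: 99.5
```

Request:
arm_command:
  rows: [0.001, 0.0002, 0, 0, 255, 0.002, 0.0005, 0, 0, 255, 0.002, 0.0005, 0, 0, 255]

```text
time: 13.5
position: [0.5647, -0.0781, 0.0249]
tcp_rot: [-1.946, -2.458, 0.017]
ft_force: [-12.3, -8.0, 3.6]
gripper_width: 0.217
grasp_force: 100.0
```

Request:
arm_command:
  rows: [0.001, 0.0002, 0, 0, 255, 0.0025, 0.0005, 0, 0, 255, 0.0025, 0.0005, 0, 0, 255]

```text
time: 13.75
position: [0.565, -0.0781, 0.0245]
tcp_rot: [-1.945, -2.456, 0.022]
ft_force: [-15.1, -11.0, 4.2]
gripper_width: 0.214
grasp_force: 100.6
```

Request:
arm_command:
  rows: [0.001, 0.0002, 0, 0, 255, 0.0015, 0.0003, 0, 0, 255, 0.0015, 0.0003, 0, 0, 255]

```text
time: 14.0
position: [0.5651, -0.0781, 0.0242]
tcp_rot: [-1.944, -2.455, 0.025]
ft_force: [-17.4, -10.5, 6.3]
gripper_width: 0.215
grasp_force: 100.9
```

Request:
arm_command:
  rows: [-0.004, -0.001, 0, 0, 255, -0.008, -0.002, 0, 0, 255, -0.02, -0.005, 0, 0, 255, -0.045, -0.011, 0, 0, 255, -0.07, -0.017, 0, 0, 255, -0.09, -0.021, 0, 0, 255, -0.09, -0.021, 0, 0, 255, -0.09, -0.021, -0.008, 0, 255, -0.09, -0.021, -0.013, 0, 255, -0.09, -0.021, -0.016, 0, 255, -0.09, -0.021, -0.017, 0, 255, -0.09, -0.021, -0.017, 0, 255]

```text
time: 15.0
position: [0.4857, -0.0959, 0.0086]
tcp_rot: [-1.949, -2.464, -0.0]
ft_force: [-0.2, -0.3, -1.5]
gripper_width: 0.217
grasp_force: 98.6
```

Request:
arm_command:
  rows: [0, 0, -0.001, 0, 255, 0, 0, -0.001, 0, 200, 0, 0, -0.001, 0, 170, 0, 0, -0.001, 0, 120, 0, 0, 0, 0, 60, 0, 0, 0, 0, 60, 0, 0, 0, 0, 60, 0, 0, 0.03, 0, 60, 0, 0, 0.07, 0, 60, 0, 0, 0.11, 0, 60, 0, 0, 0.15, 0, 60, 0, 0, 0.18, 0, 60]

```text
time: 16.0
position: [0.4857, -0.0963, 0.1927]
tcp_rot: [1.948, 2.461, 0.002]
ft_force: [0.4, -0.5, -1.0]
gripper_width: 0.766
grasp_force: 0.0
```

```bash
python3 - <<'E'
from h import *
np.set_printoptions(precision=4,suppress=True)
s=robot.read_state();print(s["position"],s["ft_force"])
cm=camera_model("wrist");im,d=read_camera("wrist");cv2.imwrite("pics/w6.png",im)
P=cloud("wrist",d,cm);H=np.array([.6853,-.0895]);a=np.radians(13.56);C,S=np.cos(a),np.sin(a)
q=P[...,:2]-H;hx=q@[C,S];hy=q@[-S,C];Z=P[...,2]
m=(Z>.034)&(Z<.05)&(hx<-.04)&(hx>-.1)&(hy>.06)&(hy<.14)
print("butt",np.percentile(hx[m],1),np.percentile(hy[m],[1,99]),np.median(Z[m]))
for x in(-.075,-.065,-.055,-.045):
    k=m&(abs(hx-x)<.003)
    if k.sum()>5:print(x,np.percentile(hy[k],[1,99]))
k=(hx<-.11)&(hx>-.27)&(hy>.04)&(hy<.14)&(Z>.02)&(Z<.08);print("head top",np.percentile(Z[k],99),np.percentile(hx[k],[1,99]))
E
```

```text
[ 0.4857 -0.0963  0.1927] [ 0.4339 -0.476  -0.9944]
butt -0.07425371898813057 [0.0854 0.1156] 0.04227017486689595
-0.075 [0.0859 0.1164]
-0.065 [0.0854 0.1149]
-0.055 [0.0854 0.1133]
-0.045 [0.0853 0.1118]
head top 0.04912686699894441 [-0.2375 -0.1565]
```

View pics/w6.png

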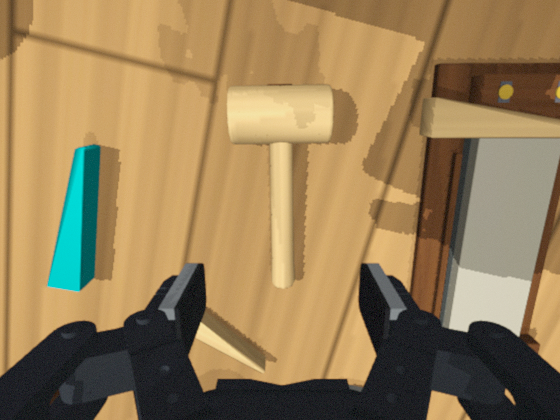

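The wedge is driven in, with its butt at (425,118), and the mallet lies on the table at (280,115), clear of the holder.

```bash
python3 -c "
from plant import robot
print(robot.hand_in())"
```

```text
the job is handed in; nothing more can be done
None
```

I handed the job in at about 16 s of the 67 s. The wedge stopped advancing at about 19 N, and the stone's end measured home. The mallet is on the table clear of the holder, and I never touched the mug, tin or dressing stone. No verdict came back, and I could not measure the lasting clamp force on the stone directly.

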